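# Push the blank home down the guide lane

## Robot

A 6-joint arm with a two-finger parallel gripper is mounted at the origin on the work surface. World frame = base frame: x ahead of the robot, y to its left, z up, the work surface at z = 0. Lengths are in m, angles in rad, forces in N, time in s.
With the tool pointing down it reaches from about 0.25 to 0.725 m from the base axis. Payload 4 kg.
Tool frame: the origin (TCP) lies on the centre line of the jaws, within the pads' length; the fingertips stand 11 mm ahead of it and the grasp point (between the pads) lies 8 mm behind it; z points along the fingers, x is the direction in which the jaws open and shut, and the axes are right-handed (so a half turn about z gives the same grasp; the last joint's range is limited). The gripper opens to 85 mm and grips with 20 to 120 N. Pads are 22 mm wide; open, the fingers measure 114 mm over their backs; the gripper's body (76 mm by 85 mm) begins 54 mm behind the grasp point. The pads swing forward as they close: fully open they stand 13 mm farther back than shut.
Start: joints at [-1.178, 0.241, 0.005, 1.335, 0, 1.571], TCP at [0.191, -0.462, 0.242] pointing down, gripper open.
Joint ranges: [-2.72, 2.72], [-1.05, 1.87], [-1.09, 1.28], [-1.99, 2.15], [-1.42, 1.44], [-3.14, 3.14]. Speed limits (rad/s): [2.79, 2.79, 3.14, 3.14, 3.14, 3.14].

## Interface

Orientations are given as a unit quaternion [x, y, z, w].
In Python, from workcell import bot, viewer, order gives the robot as it stands. The module is installed in compiled form; this text tells all that it offers.
- The arm moves only by the tool send_rows, never from a script. Its argument "increments" is a list that holds one entry, the list of rows, each a list of 4 numbers: the shift along the tool's x, y, z in m, then the turn about the tool's z in degrees. A call has exactly 8 rows; each row shifts and turns the pose as measured when the row begins, along the tool's axes as they then stand; what a row does not reach is not made up. A row lasts 1/10 s, in which the tool goes at most 50 mm and 8.59 degrees, less where a joint would pass 70% of its speed; a pose out of reach is approached as far as the arm can. A call is refused whole if a number of a shift passes 0.05 or a number of a turn 8.59, either way. A call with a gripper value outside its range is refused whole. "hand" is the closure, from -1 (fully open) to 1 (shut), so that 0 is half open, set as the call begins (left out, the last holds). The fingers move at their own pace and stop on an object; the grip force is fixed at half the most. Time passes only in rows, so rows that do not move let the fingers close, or fill a call up. It gives the time, the measured TCP pose, the force and the opening at its end, in the units of the state.
- bot.get_obs(): the state, without advancing time (a new reading comes with each control period).
- viewer.camera(name): name is "scene" or "top"; returns a dict with "image" (400x640x3 uint8, red, green, blue), "range_z" (400x640 float32, m along the optical axis (not along the pixel's ray), 0 where there is no reading), "camera_matrix" (3x3 intrinsics, pixels), "eye" and "rotation" of the camera in the world. Camera axes: x right, y down, z forward; pixel columns grow to the right and rows downward; lengths in m; the calibration is good to about 2 mm. A picture is of the moment at which its call begins.
- order.job_done(): hands the job in, once; it reports no verdict.
The state is a dict: "clock": time; "joint_pos": joint angles; "joint_vel": joint speeds; "tau": joint torques, N m; "eef_pos": TCP position; "tool_rot": TCP orientation; "ft_force": force on the tool from outside, world axes, zero at the start; "ft_torque": the same for the moment, N m; "grip_width": finger opening in m.
Only numpy, scipy, OpenCV 4.12 (cv2) and the standard library are available. Lean on these libraries where they do the work, as an engineer would, in place of code of your own. Each camera call takes 0.05 s, during which the arm holds its last target.

## Task

Using only the fingertips, line up the aluminium blank that lies askew on the apron of the loading fixture, then push it gently along the lane between the two low guide rails until its end sits against the end stop, and leave it there. The rails are set to gauge: neither the blank nor the robot may touch either rail. Only push, never pinch or lift the blank or tip it up, and leave everything else on the bench where it is.

Things in the scene. Friction and masses are not known exactly. Their poses are not given: they have to be found in the camera images.
- lane: fixed fixture: dark steel bed plate 400 (x) x 200 (y) x 10 mm on the bench. Origin: centre of its underside; x runs along the lane from apron to end stop, y to the left seen along x. Bare apron from x = -200 to -35 mm, rails from -35 to +165 mm, the end stop's face at +165 mm. It lies across the robot's front, x pointing to the robot's left, give or take 0.35 rad
- rail_left: fixed aluminium guide rail at the lane's +y side, 200 mm long, 10 mm thick, standing 14 mm above the bed (its top is 24 mm above the bench). Its inner face is 38 mm from the lane's centre line, so the lane is 76 mm wide. Origin at the centre of its underside; axes as the lane
- rail_right: the same rail at the lane's -y side, mirror image
- end_stop: fixed steel stop across the far end of the lane, 25 mm thick, 110 mm wide, standing 36 mm above the bed. Origin at the centre of its underside; its face towards the blank is 12.5 mm before the origin
- blank: loose aluminium block 80 (x) x 56 (y) x 44 mm high, two dark hole marks on top, about 0.5 kg, flat on the apron before the lane's mouth, its x roughly along the lane but up to 30 mm off the centre line and 0.3 rad askew. Origin: centre of its underside (10 mm above the bench while on the bed). It slides with friction and stays where it is left
- mouth (a point): point on the bed's top, on the lane's centre line, between the rails' near ends
- home (a point): point on the bed's top, on the lane's centre line, where the blank's origin is when its end face touches the stop with the blank centred; 160 mm along the lane from the mouth
- round_bar: upright offcut of round steel bar, 30 mm diameter, 48 mm high, standing on the bed beside the left rail near the stop; bystander, leave alone; origin at the centre of its underside
- collar: dark steel collar lying flat on the bed beside the right rail, 38 mm outside diameter, 16 mm high; bystander, leave alone; origin at the centre of its underside
- wrench: steel wrench lying on the bench beside the fixture, to the right of the lane; bystander, leave alone
- hammer: hammer lying on the bench on the robot's left; bystander, leave alone
- brush: hand brush lying on the bench on the robot's right; bystander, leave alone
- tin: steel can, 66 mm diameter, 100 mm high, standing on the bench on the robot's right; bystander, leave alone; origin at the centre of its underside
- offcut: wooden block 70 x 50 x 35 mm on the bench on the robot's left; bystander, leave alone; origin at the centre of its underside
Things that resemble listed ones, but are neither listed nor needed, are in the scene too. Of the things shaped like the blank, the aluminium one is meant.

How it is judged:
On the way:
1. the blank lies in the lane, its whole length past the mouth, flat on the bed (x of blank in the frame of mouth above 0.042 m and z of blank in the frame of mouth below 0.003 m and angle between blank's own z axis and vertical below 0.05 rad), for 0.05 s.
At the end, for the whole second after the job is handed in: The blank lies still and flat on the bed between the rails, its end within 4 mm of the end stop, square to the lane within 0.12 rad, touching neither rail, and the robot is clear of it (x of blank in the frame of home between -0.004 and 0.006 m and y of blank in the frame of home between -0.012 and 0.012 m and z of blank in the frame of home between -0.003 and 0.003 m and angle between blank's own z axis and vertical below 0.05 rad and angle between the x axis of blank and the x axis of lane, either way round below 0.12 rad and linear speed of blank below 0.01 m/s).
It fails at once if something (the blank or the robot) touches a guide rail (contact force between anything else and rail_left above 0.3 N or contact force between anything else and rail_right above 0.3 N).
It fails at once if the blank is lifted off the bed or tipped up (z of blank in the frame of lane above 0.018 m or angle between blank's own z axis and vertical above 0.25 rad).
It fails at once if the blank is pinched or rammed (more than 40 N from the fingers) (contact force between the fingers and blank above 40 N).
It fails at once if a bystander is moved by more than 15 mm (distance of any of round_bar, collar, wrench, hammer, brush, tin, offcut from where it was at the start of the episode above 0.015 m).
It also fails if it takes over 64 s, if anything falls off the work surface, if the arm or the gripper's body presses on something with over 40 N, if the wrist force passes 120 N, or if a joint passes its speed limit or range.

## Working session

There is one attempt and no reset: what is moved stays moved. The work goes in short steps, Python scripts to look and compute and a tool call to move; the robot and the scene stay as the last step left them, time stands still between calls to the robot, and variables do not carry over. Pictures are saved under pics/ and viewed, and the job is handed in when it is done.

Besides the shell and the picture viewer there is one more tool, called in YAML: its name, and indented under it one key for each argument. send_rows: Moves the arm, as the interface text tells. Its arguments: {"type":"object","properties":{"increments":{"type":"array","items":{"type":"array","items":{"type":"array","items":{"type":"number"}}}},"hand":{"type":"number"}},"required":["increments"]}

```bash
mkdir -p pics
cat > h.py <<'E'
from workcell import bot, viewer, order
import numpy as np, cv2
def shot(name,tag):
    c=viewer.camera(name); cv2.imwrite(f'pics/{tag}.png',c['image'][:,:,::-1]); np.savez(f'{tag}.npz',**{k:np.asarray(v) for k,v in c.items() if v is not None}); return c
def ray(c,px,z):
    K=np.asarray(c['camera_matrix']);R=np.asarray(c['rotation']);e=np.asarray(c['eye'])
    d=R@np.linalg.inv(K)@np.array([px[0],px[1],1.]); return e+d*(z-e[2])/d[2]
E
python3 - <<'E'
from h import *
for n in('top','scene'):
    c=shot(n,n+'0'); print(n,c['eye'],c['rotation'],c['camera_matrix'])
print(bot.get_obs())
E
```

```text
top [ 4.18005874e-01 -7.73600221e-05  1.51623408e+00] [-0.70590154  0.7077578  -0.01938758  0.02015028] [[466.80556868   0.         325.50740708]
 [  0.         466.80556868 199.54793822]
 [  0.           0.           1.        ]]
scene [1.00564463 0.22597962 0.93086039] [ 0.51880606  0.80902148 -0.22841823 -0.15540155] [[405.80078752   0.         315.30220648]
 [  0.         405.80078752 201.25248634]
 [  0.           0.           1.        ]]
{'clock': 0.1, 'joint_pos': array([-1.17801770e+00,  2.41359377e-01,  3.87260594e-03,  1.33519222e+00,
       -1.37120408e-05,  1.57083107e+00]), 'joint_vel': array([-0.0012721 , -0.00270644,  0.00328995, -0.00124294, -0.00058245,
        0.00049992]), 'tau': array([-8.28383054e-05, -3.73137188e+01,  2.53010541e+01,  1.08652795e-02,
       -1.40677953e-04, -2.62321407e-05]), 'eef_pos': array([ 0.19116982, -0.46143143,  0.24149631]), 'tool_rot': array([ 8.31481693e-01, -5.55551354e-01, -7.86528713e-04, -5.17231330e-04]), 'ft_force': array([-0.03327149, -0.2734268 ,  0.50495017]), 'ft_torque': array([-0.01843324,  0.03045225,  0.02206656]), 'grip_width': 0.08538531983532047}
```

View pics/top0.png

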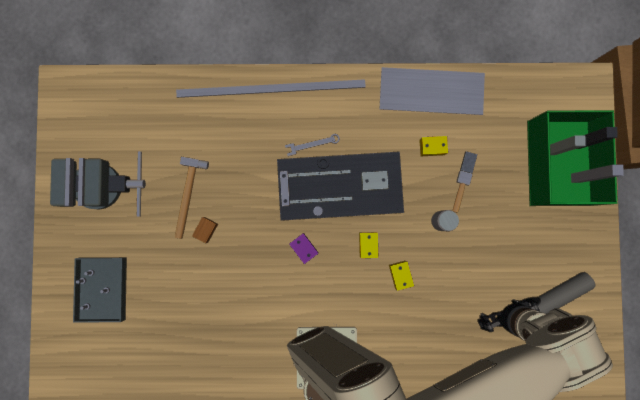

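View pics/scene0.png

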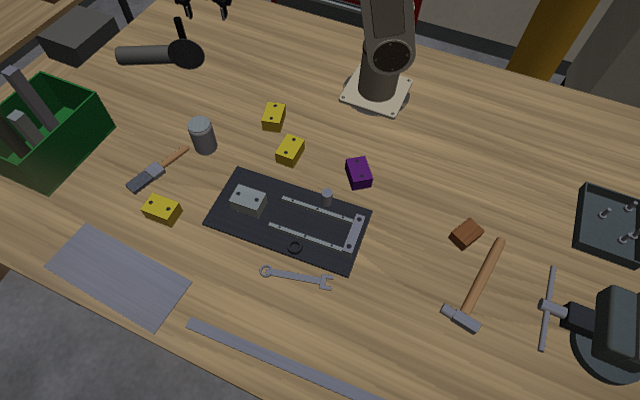

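The top view shows the fixture at (340,186) with the stop on its left and rails at about y=175 and y=200. Blank-shaped things in the top image are the silver block at (375,180), yellow ones at (434,145), (369,245) and (401,276), and a purple one at (304,248). The aluminium (silver) one at (375,180) on the apron matches the description. I'll check that in a close crop and measure it.

```bash
cat > h.py <<'E'
from workcell import bot, viewer, order
import numpy as np, cv2
from scipy.spatial.transform import Rotation as Ro
def shot(name,tag):
    c=viewer.camera(name); cv2.imwrite(f'pics/{tag}.png',c['image'][:,:,::-1]); np.savez(f'{tag}.npz',**{k:np.asarray(v) for k,v in c.items() if v is not None}); return c
def ray(c,px,z):
    px=np.atleast_2d(np.asarray(px,float))
    K=np.asarray(c['camera_matrix']);R=Ro.from_quat(c['rotation']).as_matrix();e=np.asarray(c['eye'])
    d=(R@np.linalg.inv(K)@np.c_[px,np.ones(len(px))].T).T; return e+d*((z-e[2])/d[:,2])[:,None]
def cloud(c):
    K=c['camera_matrix'];z=c['range_z'];v,u=np.mgrid[:400,:640]
    P=np.stack([(u-K[0,2])/K[0,0]*z,(v-K[1,2])/K[1,1]*z,z],-1)
    return P@Ro.from_quat(c['rotation']).as_matrix().T+c['eye']
E
python3 - <<'E'
from h import *
for n,(a,b,w,h) in {'top':(265,130,150,105),'scene':(195,150,190,135)}.items():
    c=np.load(n+'0.npz'); cr=c['image'][b:b+h,a:a+w,::-1]
    cv2.imwrite(f'pics/{n}0crop.png',cv2.resize(cr,None,fx=4,fy=4,interpolation=cv2.INTER_CUBIC))
c=np.load('top0.npz');P=cloud(c);hsv=cv2.cvtColor(c['image'],cv2.COLOR_RGB2HSV)
for p in [(375,172),(340,160),(350,175),(320,200),(284,190),(318,211),(323,163),(300,187),(395,165),(260,230)]:
    print(p,P[p[1],p[0]].round(4),c['image'][p[1],p[0]],hsv[p[1],p[0]])
E
```

```text
(375, 172) [ 0.586  -0.1543  0.0566] [116 123 124] [ 94  16 124]
(340, 160) [ 0.631  -0.046   0.0085] [46 47 53] [116  34  53]
(350, 175) [ 0.5815 -0.078   0.0124] [45 47 52] [111  34  52]
(320, 200) [0.5    0.019  0.0273] [90 94 98] [105  21  98]
(284, 190) [0.5306 0.1322 0.0488] [115 116 129] [118  28 129]
(318, 211) [0.4637 0.0249 0.0626] [113 115 126] [115  26 126]
(323, 163) [0.6199 0.0092 0.0196] [47 48 54] [116  33  54]
(300, 187) [0.5429 0.0837 0.0144] [46 46 52] [120  29  52]
(395, 165) [ 0.6147 -0.2252  0.0044] [49 49 56] [120  32  56]
(260, 230) [ 4.046e-01  2.141e-01 -3.000e-04] [141 118  84] [ 18 103 141]
```

View pics/top0crop.png

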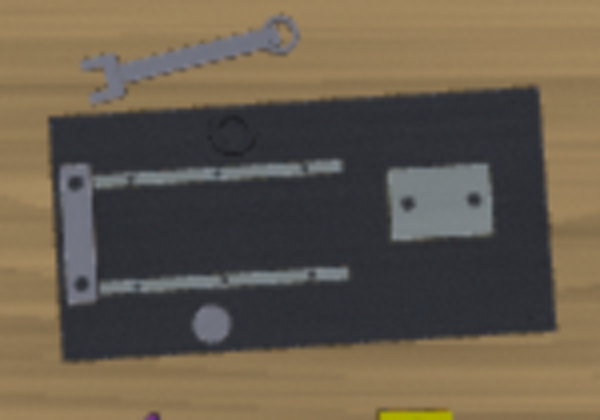

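View pics/scene0crop.png

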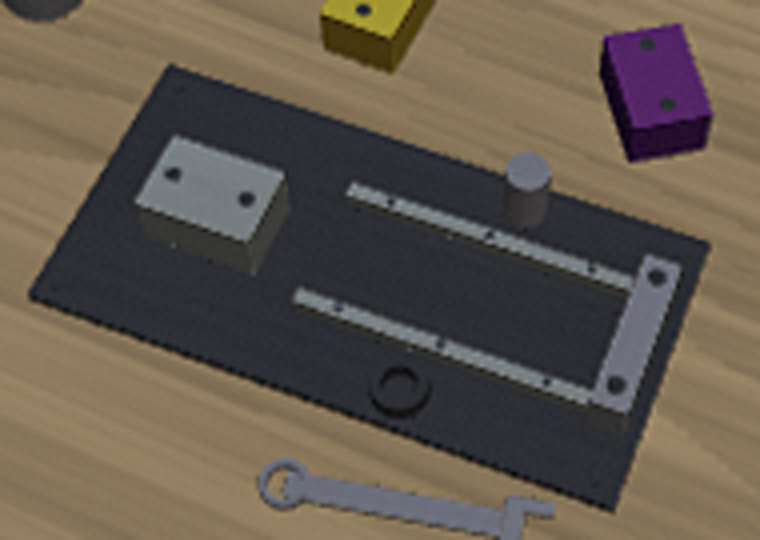

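The crops confirm it: a silver block with two hole marks on the apron, slightly askew and offset from the lane's centre line. Next I'll measure the lane and the blank.

```bash
cat > meas.py <<'E'
from h import *
# lane from rails/bed/stop ; blank from top face
def fitmask(c,m,z,erode=False):
    cs,_=cv2.findContours(m.astype(np.uint8),cv2.RETR_EXTERNAL,cv2.CHAIN_APPROX_NONE)
    k=max(cs,key=cv2.contourArea)[:,0,:]; return k
def rect(pts):
    (cx,cy),(w,h),a=cv2.minAreaRect(pts.astype(np.float32)); 
    if w<h: w,h,a=h,w,a+90
    return np.array([cx,cy]),w,h,np.deg2rad(a)
def region(c,m,z):
    S=8  # upsampled grey contour done by caller
    cs,_=cv2.findContours(m.astype(np.uint8),cv2.RETR_EXTERNAL,cv2.CHAIN_APPROX_NONE)
    out=[]
    for k in cs:
        px=(k[:,0,:]+.5)/S-.5
        W=ray(c,px,z)[:,:2]; out.append(W)
    return out
def up(c,mono=True):
    g=c['image']; return cv2.resize(g,None,fx=8,fy=8,interpolation=cv2.INTER_LINEAR)
E
python3 - <<'E'
from meas import *
for n in ('top','scene'):
    c=dict(np.load(n+'0.npz')); I=up(c); hsv=cv2.cvtColor(I,cv2.COLOR_RGB2HSV)
    low=(hsv[...,1]<75).astype(np.uint8)
    # bed region incl things on it
    if n=='top': sl=(slice(145*8,225*8),slice(270*8,410*8))
    else: sl=(slice(160*8,280*8),slice(200*8,378*8))
    z=np.zeros_like(low)
    bed=z.copy(); bed[sl]=low[sl]&(I.min(2)[sl]<200)
    bed=((I[...,0].astype(int)<95)&(hsv[...,1]<70)).astype(np.uint8)*0+bed
    br=(I.min(2)>74).astype(np.uint8)
    m=z.copy(); m[sl]=(low&br)[sl]
    for thr in (70,80):
        m=z.copy(); m[sl]=(low&(I.min(2)>thr))[sl]
        for W in region(c,m,0.024):
            if len(W)<120: continue
            r=rect(W); print(n,thr,'z.024',r[0].round(4),round(r[1],4),round(r[2],4),round(np.rad2deg(r[3]),2))
        for W in region(c,m,0.054):
            if len(W)<120: continue
            r=rect(W); print(n,thr,'z.054',r[0].round(4),round(r[1],4),round(r[2],4),round(np.rad2deg(r[3]),2))
    for W in region(c,bed,0.010):
        if len(W)>3000:
            r=rect(W); print(n,'bed',r)
E
```

```text
top 70 z.024 [0.4661 0.0272] 0.0312 0.0312 66.73
top 70 z.024 [ 0.5639 -0.1565] 0.0852 0.0607 93.49
top 70 z.024 [0.5444 0.0336] 0.2294 0.1146 93.02
top 70 z.024 [0.661 0.075] 0.1176 0.0365 89.84
top 70 z.054 [0.4651 0.0267] 0.0306 0.0306 66.73
top 70 z.054 [ 0.561  -0.1534] 0.0835 0.0595 93.49
top 70 z.054 [0.5418 0.0329] 0.2248 0.1123 93.02
top 70 z.054 [0.6561 0.0735] 0.1153 0.0358 89.84
top 80 z.024 [0.4664 0.0274] 0.0295 0.0295 73.91
top 80 z.024 [0.5011 0.0177] 0.2007 0.0122 93.44
top 80 z.024 [ 0.5639 -0.1564] 0.084 0.0592 93.47
top 80 z.024 [0.544  0.0339] 0.2278 0.1131 92.87
top 80 z.024 [0.661 0.075] 0.1176 0.0365 89.84
top 80 z.054 [0.4654 0.0269] 0.029 0.0289 73.91
top 80 z.054 [0.4994 0.0173] 0.1966 0.012 93.44
top 80 z.054 [ 0.5609 -0.1533] 0.0823 0.058 93.47
top 80 z.054 [0.5415 0.0332] 0.2232 0.1109 92.87
top 80 z.054 [0.6561 0.0735] 0.1153 0.0358 89.84
scene 70 z.024 [0.6904 0.046 ] 0.1792 0.0348 104.63
scene 70 z.024 [0.5346 0.0304] 0.2256 0.1175 93.68
scene 70 z.024 [0.4436 0.0184] 0.0333 0.0325 83.49
scene 70 z.024 [ 0.5456 -0.167 ] 0.0849 0.0607 93.59
scene 70 z.
[... 549 characters left out ...]
336 104.59
scene 80 z.024 [0.5341 0.0305] 0.2244 0.1167 93.32
scene 80 z.024 [ 0.5034 -0.0186] 0.0676 0.011 93.63
scene 80 z.024 [ 0.5063 -0.0687] 0.0304 0.0112 93.53
scene 80 z.024 [0.4429 0.0183] 0.0323 0.0321 71.66
scene 80 z.024 [ 0.5456 -0.167 ] 0.0841 0.0595 93.42
scene 80 z.054 [0.7003 0.0518] 0.1732 0.0324 104.59
scene 80 z.054 [0.5497 0.037 ] 0.2169 0.1128 93.32
scene 80 z.054 [ 0.52   -0.0105] 0.0654 0.0107 93.64
scene 80 z.054 [ 0.5229 -0.059 ] 0.0294 0.0108 93.53
scene 80 z.054 [0.4615 0.0252] 0.0313 0.031 71.66
scene 80 z.054 [ 0.5609 -0.154 ] 0.0813 0.0575 93.42
scene bed (array([ 0.53629631, -0.04662658]), 0.40269210934638977, 0.2289588749408722, np.float64(1.629172093842512))
```

```bash
cat >> meas.py <<'E'
def blank(c,box):
    I=up(c); hsv=cv2.cvtColor(I,cv2.COLOR_RGB2HSV)
    m=np.zeros(I.shape[:2],np.uint8); sl=(slice(box[1]*8,box[3]*8),slice(box[0]*8,box[2]*8))
    m[sl]=((hsv[...,1]<75)&(I.min(2)>82))[sl]
    return m
def pc(W): # area-contour rect
    r=rect(W); return r
E
python3 - <<'E'
from meas import *
boxes={'top':dict(L=(291,192,358,206),R=(291,166,357,180),B=(357,165,394,194),S=(278,168,289,208)),
 'scene':dict(L=(279,193,350,222),R=(266,218,343,254),B=(227,180,270,222))}
for n in boxes:
    c=dict(np.load(n+'0.npz'));D={}
    for k,b in boxes[n].items():
        z=dict(L=.024,R=.024,B=.054,S=.046)[k]
        Ws=region(c,blank(c,b),z); 
        if n=='scene' and k!='B':
            Ws=[np.vstack([w for w in Ws if len(w)>60])]
        W=max(Ws,key=len); D[k]=rect(W)
        print(n,k,D[k][0].round(4),round(D[k][1],4),round(D[k][2],4),round(np.rad2deg(D[k][3]),2))
    a=(D['L'][3]+D['R'][3])/2; ux=np.array([np.cos(a),np.sin(a)]); uy=np.array([-ux[1],ux[0]])
    mid=(D['L'][0]+D['R'][0])/2
    print(n,'lane ang',np.rad2deg(a),'mid rail',mid,'gap',(D['L'][0]-D['R'][0])@uy,'blank rel mid (x+.065)',(D['B'][0]-mid)@ux+.065,(D['B'][0]-mid)@uy,'askew',np.rad2deg(D['B'][3]-a))
    if 'S' in D: print('stop',(D['S'][0]-mid)@ux+.065,(D['S'][0]-mid)@uy)
print(Ro.from_quat(bot.get_obs()['tool_rot']).as_matrix().round(4))
E
```

```text
top L [0.5012 0.0156] 0.1963 0.012 93.44
top R [0.5865 0.0328] 0.1622 0.0119 93.45
top B [ 0.561  -0.1533] 0.0819 0.0579 93.46
top S [0.5371 0.1327] 0.1117 0.0285 0.11
top lane ang 93.44540011882782 mid rail [0.54382592 0.02421612] gap 0.0861690421396967 blank rel mid (x+.065) -0.11327077073855554 -0.006456579005562039 askew 0.011313080787666784
stop 0.17364814494531455 0.00016688234300177792
scene L [0.4736 0.0101] 0.1913 0.0678 93.33
scene R [0.5778 0.0173] 0.189 0.0935 112.39
scene B [ 0.5609 -0.154 ] 0.0811 0.0573 93.42
scene lane ang 102.85935890674591 mid rail [0.52572629 0.01370914] gap 0.10317125586473976 blank rel mid (x+.065) -0.1063491398465922 0.0030761917649918414 askew -9.438983798027031
[[ 3.827e-01 -9.239e-01 -7.000e-04]
 [-9.239e-01 -3.827e-01  1.700e-03]
 [-1.900e-03  0.000e+00 -1.000e+00]]
```

In the top view the rails are parallel at 93.45°, with a gauge of 86.2 mm (86 expected). The blank is at (0.561,-0.153). It is square to the lane within about 1° and 6.5 mm off centre towards the right rail. The plan is to nudge it about 6.5 mm towards the robot from its far side, then push its rear face with two fingertips held above rail height.

send_rows:
  increments:
    - [[-0.01, -0.047, 0, 0], [-0.01, -0.047, 0, 0], [-0.01, -0.047, 0, 0], [-0.01, -0.047, 0, 0], [-0.01, -0.047, 0, 0], [-0.01, -0.047, 0, 0], [-0.01, -0.047, 0, 0], [-0.01, -0.047, 0, 0]]
  hand: 0

```text
clock: 0.9
eef_pos: [0.5137, -0.2416, 0.2371]
tool_rot: [0.827, -0.562, -0.004, 0.0]
ft_force: [0.1, -1.3, 0.3]
grip_width: 0.0426
```

send_rows:
  increments:
    - [[-0.01, -0.047, 0, 0], [-0.01, -0.047, 0, 0], [0, 0, 0, 6.4], [0, 0, 0, 6.4], [0, 0, 0, 6.3], [0, 0, 0, 0], [0, 0, 0, 0], [0, 0, 0, 0]]

```text
clock: 1.7
eef_pos: [0.6008, -0.1775, 0.2282]
tool_rot: [0.723, -0.69, -0.009, 0.003]
ft_force: [0.9, 0.3, 0.1]
grip_width: 0.0428
```

```bash
cat > st.py <<'E'
from h import *
LO=np.array([.5438,.0242]); a=np.deg2rad(93.45); ux=np.array([np.cos(a),np.sin(a)]); uy=np.array([-ux[1],ux[0]])
LO=LO # mid-rail centre-line point, along offset handled below
def lane(p): # lane coords; x anchored with left rail full-length fit
    o=np.array([.5479,-.0446]); o=o+uy*((LO-o)@uy); d=np.asarray(p)[...,:2]-o; return d@np.c_[ux,uy]
def st():
    o=bot.get_obs(); R=Ro.from_quat(o['tool_rot']).as_matrix()
    print('t',round(o['clock'],2),'p',o['eef_pos'].round(4),'lane',lane(o['eef_pos']).round(4),'yaw',np.rad2deg(np.arctan2(R[1,0],R[0,0])).round(2),'tilt',R[2,:2].round(4),'w',round(o['grip_width'],4),'F',o['ft_force'].round(2),'j',o['joint_pos'].round(2)); return o,R
E
python3 -c "
from st import *
st(); print(lane([.561,-.1535]))
for n in('top','scene'): shot(n,n+'1')"
```

```text
t 1.7 p [ 0.6008 -0.1775  0.2282] lane [-0.1359 -0.0447] yaw -87.31 tilt [-0.0091  0.0169] w 0.0428 F [0.85 0.27 0.08] j [-0.29  0.52  0.38  1.45  0.    2.81]
[-0.10949096 -0.00647529]
```

View pics/scene1.png

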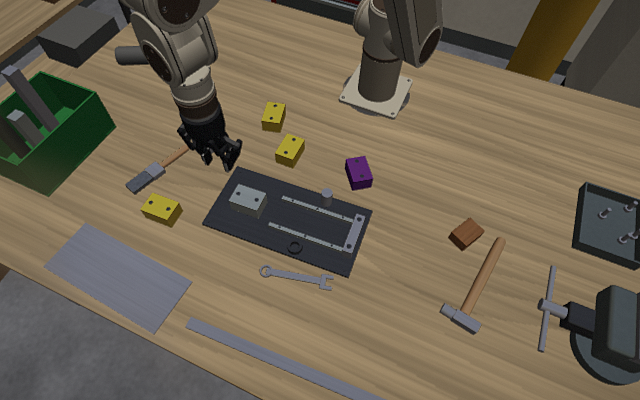

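The scene view shows the gripper hanging at about (215,155), above and behind the fixture. I'll get the fingertip height from the depth image.

```bash
cat > tips.py <<'E'
from st import *
def tips(c,o):
    P=cloud(c).reshape(-1,3); R=Ro.from_quat(o['tool_rot']).as_matrix()
    T=(P-o['eef_pos'])@R
    m=(abs(T[:,0])<.07)&(abs(T[:,1])<.05)&(T[:,2]>-.06)&(T[:,2]<.04)&(P[:,2]>.075)
    return T[m]
E
python3 - <<'E'
from tips import *
o=bot.get_obs()
for n in('scene','top'):
    T=tips(dict(np.load(n+'1.npz')),o); print(n,len(T))
    if len(T)==0: continue
    print(np.sort(T[:,2])[-12:].round(4))
    k=T[T[:,2]>-.005]; print(k.min(0).round(4),k.max(0).round(4)); print(k[np.argsort(k[:,0])][::max(1,len(k)//15)].round(3))
E
```

```text
scene 494
[0.0035 0.0038 0.0041 0.0043 0.0049 0.0049 0.0055 0.0058 0.0064 0.0078
 0.0081 0.0095]
[-0.0358 -0.0125 -0.0049] [0.0341 0.0104 0.0095]
[[-0.036  0.003 -0.004]
 [-0.034  0.002 -0.005]
 [-0.029 -0.011  0.003]
 [-0.028 -0.007 -0.001]
 [-0.027 -0.011  0.005]
 [-0.022 -0.011  0.003]
 [ 0.019 -0.002  0.003]
 [ 0.02   0.004  0.   ]
 [ 0.02  -0.008 -0.   ]
 [ 0.02  -0.01  -0.003]
 [ 0.021 -0.009  0.005]
 [ 0.021  0.002  0.001]
 [ 0.021  0.01   0.001]
 [ 0.021  0.008 -0.002]
 [ 0.022 -0.011  0.004]
 [ 0.022 -0.001  0.002]
 [ 0.027 -0.011  0.003]]
top 37
[-0.0403 -0.04   -0.039  -0.0384 -0.0378 -0.0352 -0.0255 -0.0156 -0.0121
 -0.0106 -0.0075  0.0082]
[-0.0269  0.0099  0.0082] [-0.0269  0.0099  0.0082]
[[-0.027  0.01   0.008]]
```

send_rows:
  increments:
    - [[-0.013, -0.012, 0, -0.7], [-0.013, -0.012, 0, 0], [0, 0, 0.03, 0], [0, 0, 0.03, 0], [0, 0, 0.03, 0], [0, 0, 0.02, 0], [0, 0, 0, 0], [0, 0, 0, 0]]

```text
clock: 2.6
eef_pos: [0.6308, -0.141, 0.1177]
tool_rot: [0.731, -0.683, -0.006, -0.0]
ft_force: [-0.0, -0.4, 0.5]
grip_width: 0.0428
```

```bash
python3 -c "
from st import *
st()"
```

```text
t 2.6 p [ 0.6308 -0.141   0.1177] lane [-0.1012 -0.0769] yaw -86.14 tilt [-0.0089  0.007 ] w 0.0428 F [-0.04 -0.4   0.47] j [-0.22  0.61  0.24  1.21  0.01  2.85]
```

send_rows:
  increments:
    - [[0.008, 0.01, 0, 0.4], [0, 0, 0.02, 0], [0, 0, 0.02, 0], [0, 0, 0.02, 0], [0, 0, 0.015, 0], [0, 0, 0.006, 0], [0, 0, 0, 0], [0, 0, 0, 0]]

```text
clock: 3.4
eef_pos: [0.6277, -0.1544, 0.0489]
tool_rot: [0.727, -0.687, 0.005, -0.005]
ft_force: [0.1, -0.2, 0.1]
grip_width: 0.043
```

```bash
python3 -c "
from tips import *
o,R=st()
for n in('top','scene'):
    c=shot(n,n+'2')
c=dict(np.load('scene2.npz'));P=cloud(c).reshape(-1,3);T=(P-o['eef_pos'])@R
m=(abs(T[:,0])<.045)&(abs(T[:,1])<.016)&(T[:,2]>-.02)&(P[:,2]>.018); print(T[m].max(0).round(4),P[m].min(0).round(4),np.sort(P[m][:,2])[:6].round(4))
cv2.imwrite('pics/scene2crop.png',cv2.resize(c['image'][130:270,190:360,::-1],None,fx=4,fy=4))
"
```

```text
t 3.4 p [ 0.6277 -0.1544  0.0489] lane [-0.1144 -0.073 ] yaw -86.72 tilt [-0.0005 -0.0147] w 0.043 F [ 0.06 -0.17  0.1 ] j [-0.24  0.65  0.12  1.03  0.    2.84]
[0.033  0.0111 0.0092] [ 0.6178 -0.1869  0.0395] [0.0395 0.0405 0.0432 0.0452 0.0464 0.0465]
```

View pics/scene2crop.png

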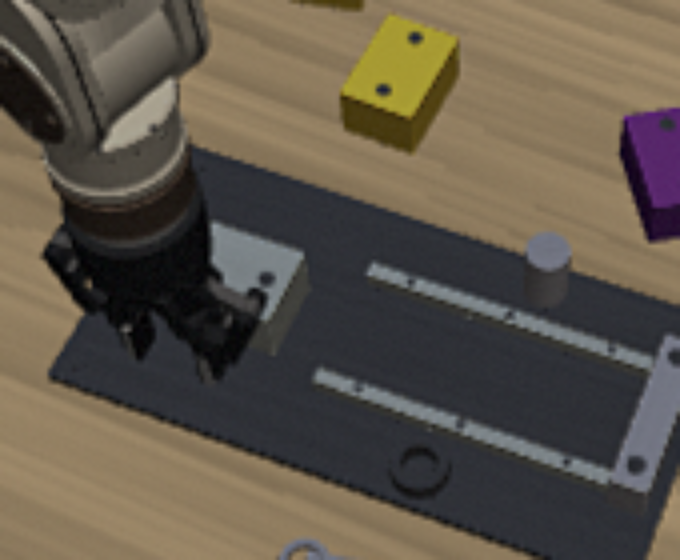

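send_rows:
  increments:
    - [[-0.003, 0.003, 0.008, 0], [-0.002, 0.003, 0, 0.2], [0, 0.003, 0, 0], [0, 0.003, 0, 0], [0, 0.003, 0, 0], [0, 0.003, 0, 0], [0, 0.002, 0, 0], [0, 0, 0, 0]]

```text
clock: 4.3
eef_pos: [0.6067, -0.1501, 0.042]
tool_rot: [0.726, -0.688, 0.006, -0.006]
ft_force: [0.4, 0.5, 0.1]
grip_width: 0.0424
```

```bash
python3 -c "
from st import *
st()"
```

```text
t 4.3 p [ 0.6067 -0.1501  0.042 ] lane [-0.1088 -0.0523] yaw -86.91 tilt [ 0.0004 -0.0176] w 0.0424 F [0.37 0.54 0.12] j [-0.24  0.62  0.04  0.98  0.    2.84]
```

send_rows:
  increments:
    - [[0, 0.002, 0.004, -0.3], [0, 0.002, 0, 0], [0, 0.002, 0, 0], [0, 0.002, 0, 0], [0, 0.0015, 0, 0], [0, 0.0015, 0, 0], [0, 0.001, 0, 0], [0, 0, 0, 0]]

```text
clock: 5.1
eef_pos: [0.5965, -0.1509, 0.0381]
tool_rot: [0.728, -0.685, 0.008, -0.008]
ft_force: [1.3, -0.3, -1.3]
grip_width: 0.0428
```

```bash
python3 -c "
from st import *
st()"
```

```text
t 5.1 p [ 0.5965 -0.1509  0.0381] lane [-0.109  -0.0421] yaw -86.56 tilt [ 0.0009 -0.0231] w 0.0428 F [ 1.31 -0.27 -1.26] j [-0.25  0.6  -0.    0.95  0.01  2.83]
```

send_rows:
  increments:
    - [[0, 0.001, 0, 0], [0, 0.001, 0, 0], [0, 0.001, 0, 0], [0, 0, 0, 0], [0, -0.005, 0, 0], [0, -0.01, 0, 0], [0, -0.01, -0.03, 0], [0, 0, -0.04, 0]]

```text
clock: 5.9
eef_pos: [0.6125, -0.1484, 0.1026]
tool_rot: [0.728, -0.686, 0.001, -0.003]
ft_force: [0.0, -0.5, 0.8]
grip_width: 0.0425
```

send_rows:
  increments:
    - [[0, 0, -0.03, 0], [0.04, 0, 0, 0], [0.04, 0, 0, 0], [0.03, 0.02, 0, 0], [0, 0.02, 0, -8.5], [0, 0, 0, -8.5], [0, 0, 0, -8.5], [0, 0, 0, -8.5]]
  hand: 0.5

```text
clock: 6.7
eef_pos: [0.5859, -0.2664, 0.1407]
tool_rot: [0.901, -0.434, 0.007, -0.003]
ft_force: [0.3, 0.3, 0.9]
grip_width: 0.0215
```

Run:
```python
from st import *
from meas import *
st()
for n in('top','scene'): 
    c=shot(n,n+'3'); cr=c['image']
    cr=cr[130:235,265:415] if n=='top' else cr[120:270,190:380]
    cv2.imwrite(f'pics/{n}3crop.png',cv2.resize(cr[:,:,::-1],None,fx=4,fy=4,interpolation=cv2.INTER_CUBIC))
    b=(357,165,394,198) if n=='top' else (227,175,272,222)
    W=max(region(c,blank(c,b),.054),key=len); r=rect(W); print(n,r[0].round(4),r[1:3],np.rad2deg(r[3]),lane(r[0]))
```

```text
t 6.7 p [ 0.5859 -0.2664  0.1407] lane [-0.2237 -0.0245] yaw -51.43 tilt [ 0.0108 -0.0118] w 0.0215 F [0.32 0.26 0.94] j [-0.43  0.57  0.23  1.22  0.01  2.04]
top [ 0.5549 -0.1538] (0.08168789744377136, 0.05773552879691124) 93.60380220413208 [-0.10947109 -0.00037084]
scene [ 0.5549 -0.1545] (0.08141900599002838, 0.057349275797605515) 93.58488368988037 [-0.11014685 -0.00035154]
```

View pics/top3crop.png

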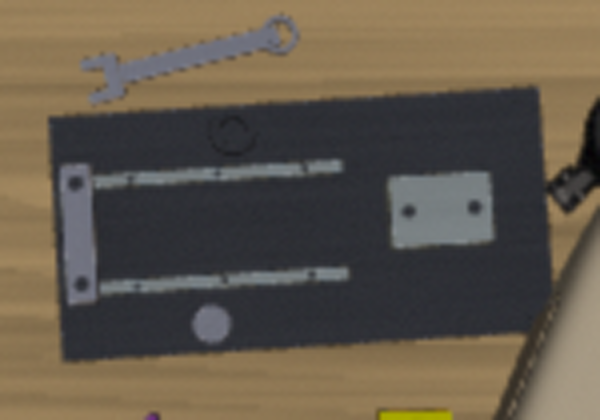

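View pics/scene3crop.png

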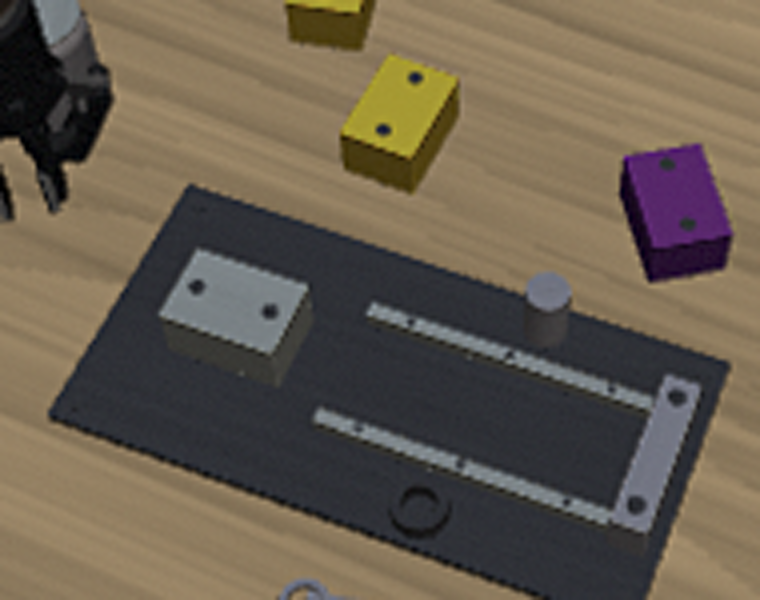

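The top and scene views agree: the blank is centred (lane y about -0.4 mm) and square to the lane within 0.2°. Its top is at about (440,210) in the top crop. Now I'll turn the hand and go behind it.

send_rows:
  increments:
    - [[0, 0, 0, -8.5], [0, 0, 0, -8.5], [0, 0, 0, -8.5], [0, 0, 0, -8.5], [0, 0, 0, -8.5], [0, 0, 0, -8.5], [0, 0, 0, -3.9], [0, 0, 0, 0]]

```text
clock: 7.6
eef_pos: [0.5886, -0.265, 0.1397]
tool_rot: [0.999, 0.031, 0.007, 0.0]
ft_force: [-0.2, 0.7, -0.5]
grip_width: 0.0214
```

```bash
python3 -c "
from st import *
st()"
```

```text
t 7.6 p [ 0.5886 -0.265   0.1397] lane [-0.2224 -0.0273] yaw 3.56 tilt [0.0132 0.0013] w 0.0214 F [-0.22  0.72 -0.5 ] j [-0.43  0.58  0.24  1.22  0.01  1.08]
```

send_rows:
  increments:
    - [[-0.014, -0.017, 0, 0], [-0.013, -0.016, 0, 0], [0, 0, 0.02, 0], [0, 0, 0.02, 0], [0, 0, 0.02, 0], [0, 0, 0.02, 0], [0, 0, 0.01, 0], [0, 0, 0, 0]]

```text
clock: 8.4
eef_pos: [0.5631, -0.2322, 0.0478]
tool_rot: [1.0, 0.016, 0.008, 0.001]
ft_force: [-0.2, -0.2, -0.1]
grip_width: 0.0213
```

```bash
python3 -c "
from st import *
st()"
```

```text
t 8.4 p [ 0.5631 -0.2322  0.0478] lane [-0.1882 -0.0038] yaw 1.84 tilt [0.0161 0.0025] w 0.0213 F [-0.21 -0.22 -0.11] j [-0.39  0.59 -0.    0.97  0.    1.15]
```

send_rows:
  increments:
    - [[-0.003, 0, 0.005, -1.6], [0, -0.003, 0, 0], [0, -0.003, 0, 0], [0, -0.003, 0, 0], [0, -0.003, 0, 0], [0, -0.003, 0, 0], [0, -0.002, 0, 0], [0, 0, 0, 0]]

```text
clock: 9.2
eef_pos: [0.5617, -0.2146, 0.0467]
tool_rot: [0.999, 0.03, 0.011, 0.003]
ft_force: [0.0, -0.8, 0.3]
grip_width: 0.0214
```

```bash
python3 -c "
from st import *
st()"
```

```text
t 9.2 p [ 0.5617 -0.2146  0.0467] lane [-0.1706 -0.0035] yaw 3.42 tilt [0.0225 0.0058] w 0.0214 F [ 0.   -0.83  0.3 ] j [-0.37  0.57 -0.04  0.94  0.    1.14]
```

send_rows:
  increments:
    - [[-0.003, 0, 0.004, 0], [0, -0.003, 0, 0], [0, -0.003, 0, 0], [0, -0.003, 0, 0], [0, -0.003, 0, 0], [0, -0.003, 0, 0], [0, -0.003, 0, 0], [0, 0, 0, 0]]

```text
clock: 10.0
eef_pos: [0.5574, -0.1969, 0.0421]
tool_rot: [1.0, 0.029, 0.011, 0.004]
ft_force: [-0.3, -0.2, 0.7]
grip_width: 0.0212
```

```bash
python3 -c "
from st import *
st()"
```

```text
t 10.0 p [ 0.5574 -0.1969  0.0421] lane [-0.1526 -0.0003] yaw 3.34 tilt [0.0224 0.0086] w 0.0212 F [-0.32 -0.24  0.68] j [-0.34  0.56 -0.07  0.92  0.    1.17]
```

send_rows:
  increments:
    - [[0, -0.004, 0, 0], [0, -0.004, 0, 0], [0, -0.004, 0, 0], [0, -0.004, 0, 0], [0, -0.004, 0, 0], [0, -0.004, 0, 0], [0, -0.004, 0, 0], [0, -0.002, 0, 0]]

```text
clock: 10.8
eef_pos: [0.5558, -0.1651, 0.0421]
tool_rot: [1.0, 0.029, 0.012, 0.005]
ft_force: [0.2, -2.0, 0.3]
grip_width: 0.021
```

```bash
cat > look.py <<'E'
from st import *
from meas import *
import sys
def look(tag):
    st(); c=shot('top','top'+tag); s=shot('scene','scene'+tag)
    for n,q,x0 in(('top',c,None),('scene',s,None)):
        I=up(q); hsv=cv2.cvtColor(I,cv2.COLOR_RGB2HSV); m=((hsv[...,1]<75)&(I.min(2)>82)).astype(np.uint8)
        for W in region(q,m,.054):
            if len(W)<300: continue
            r=rect(W)
            if .06<r[1]<.095 and .045<r[2]<.065: print(n,'blank',lane(r[0]).round(4),round(r[1],4),round(r[2],4),'askew',round(np.rad2deg(r[3])-93.45,2))
    a=c['image'][130:235,265:415,::-1]; b=s['image'][150:275,195:375,::-1]
    a=cv2.resize(a,(600,420),interpolation=cv2.INTER_CUBIC); cv2.imwrite(f'pics/t{tag}.png',a)
    cv2.imwrite(f'pics/s{tag}.png',cv2.resize(b,None,fx=4,fy=4,interpolation=cv2.INTER_CUBIC))
look(sys.argv[1])
E
python3 look.py 4
```

```text
t 10.8 p [ 0.5558 -0.1651  0.0421] lane [-0.1208 -0.0006] yaw 3.32 tilt [0.023  0.0102] w 0.021 F [ 0.16 -1.97  0.33] j [-0.29  0.54 -0.11  0.9  -0.    1.23]
top blank [-0.0619 -0.0009] 0.0676 0.0573 askew -0.23
scene blank [-0.3547  0.1565] 0.0801 0.0486 askew -40.2
```

View pics/s4.png

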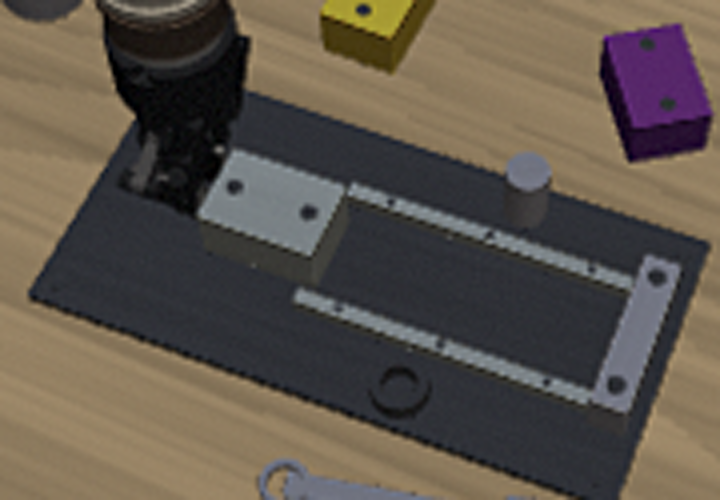

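View pics/t4.png

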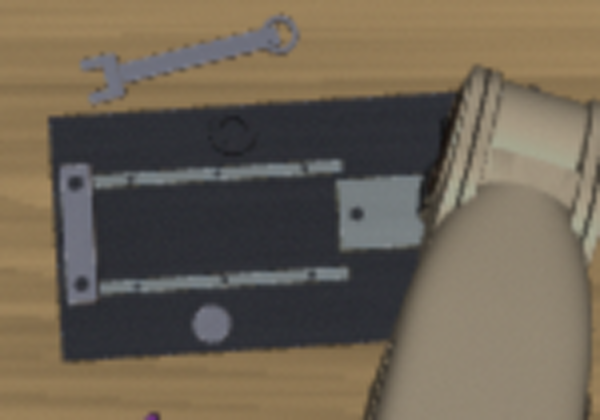

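send_rows:
  increments:
    - [[0, -0.004, 0, -0.2], [0, -0.004, 0, 0], [0, -0.004, 0, 0], [0, -0.004, 0, 0], [0, -0.004, 0, 0], [0, -0.004, 0, 0], [0, -0.004, 0, 0], [0, -0.004, 0, 0]]

```text
clock: 11.7
eef_pos: [0.554, -0.1315, 0.0421]
tool_rot: [0.999, 0.03, 0.012, 0.005]
ft_force: [0.2, -2.8, 1.0]
grip_width: 0.0214
```

send_rows:
  increments:
    - [[0, -0.004, 0, 0], [0, -0.004, 0, 0], [0, -0.004, 0, 0], [0, -0.004, 0, 0], [0, -0.004, 0, 0], [0, -0.004, 0, 0], [0, -0.004, 0, 0], [0, -0.004, 0, 0]]

```text
clock: 12.5
eef_pos: [0.5521, -0.0969, 0.0421]
tool_rot: [0.999, 0.03, 0.012, 0.006]
ft_force: [-0.0, -2.5, 0.5]
grip_width: 0.0213
```

```bash
python3 look.py 5
```

```text
t 12.5 p [ 0.5521 -0.0969  0.0421] lane [-0.0524 -0.0009] yaw 3.48 tilt [0.0241 0.0118] w 0.0213 F [-0.04 -2.51  0.48] j [-0.17  0.5  -0.17  0.87 -0.01  1.34]
```

View pics/t5.png

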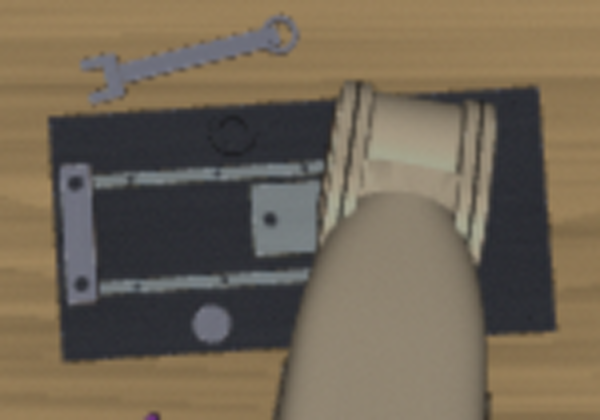

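View pics/s5.png

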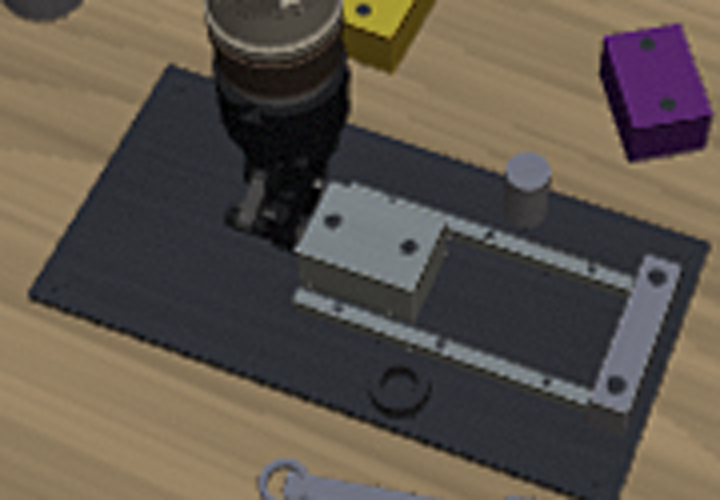

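The blank is between the rails with clear gaps on both sides. I'll measure its offset in the visible part.

```bash
cat > sub.py <<'E'
from st import *
from meas import *
import sys
def sub(tag,box):
    c=dict(np.load('top%s.npz'%tag)); W=max(region(c,blank(c,box),.054),key=len); L=lane(W)
    xf=L[:,0].max()
    A=L[(L[:,0]<xf-.005)&(L[:,0]>xf-.04)]
    up_=A[A[:,1]>0.01];dn=A[A[:,1]<-.01]
    p=np.polyfit(up_[:,0],up_[:,1],1);q=np.polyfit(dn[:,0],dn[:,1],1)
    print('front',xf.round(4),'left edge',up_[:,1].mean().round(4),'right edge',dn[:,1].mean().round(4),'mid',((up_[:,1].mean()+dn[:,1].mean())/2).round(4),'slopes deg',np.rad2deg([p[0],q[0]]).round(2))
sub(sys.argv[1],eval(sys.argv[2]))
E
python3 sub.py 4 "(345,170,366,194)"; python3 sub.py 5 "(324,174,343,196)"
```

```text
front -0.0281 left edge 0.0267 right edge -0.0286 mid -0.001 slopes deg [-2.41  1.73]
front 0.04 left edge 0.0267 right edge -0.0288 mid -0.001 slopes deg [ 2.96 -2.29]
```

send_rows:
  increments:
    - [[0, -0.004, 0, 0], [0, -0.004, 0, 0], [0, -0.004, 0, 0], [0, -0.004, 0, 0], [0, -0.004, 0, 0], [0, -0.004, 0, 0], [0, -0.004, 0, 0], [0, -0.004, 0, 0]]

```text
clock: 13.4
eef_pos: [0.5502, -0.0627, 0.042]
tool_rot: [0.999, 0.03, 0.012, 0.006]
ft_force: [0.5, -2.6, 2.1]
grip_width: 0.0213
```

send_rows:
  increments:
    - [[0, -0.004, 0, 0], [0, -0.004, 0, 0], [0, -0.004, 0, 0], [0, -0.004, 0, 0], [0, -0.004, 0, 0], [0, -0.004, 0, 0], [0, -0.004, 0, 0], [0, -0.004, 0, 0]]

```text
clock: 14.2
eef_pos: [0.5483, -0.0282, 0.042]
tool_rot: [0.999, 0.03, 0.013, 0.006]
ft_force: [0.1, -3.4, 2.3]
grip_width: 0.0215
```

```bash
python3 look.py 6
```

```text
t 14.2 p [ 0.5483 -0.0282  0.042 ] lane [ 0.0163 -0.0013] yaw 3.45 tilt [0.0252 0.0131] w 0.0215 F [ 0.11 -3.41  2.26] j [-0.05  0.49 -0.2   0.86 -0.01  1.46]
```

View pics/t6.png

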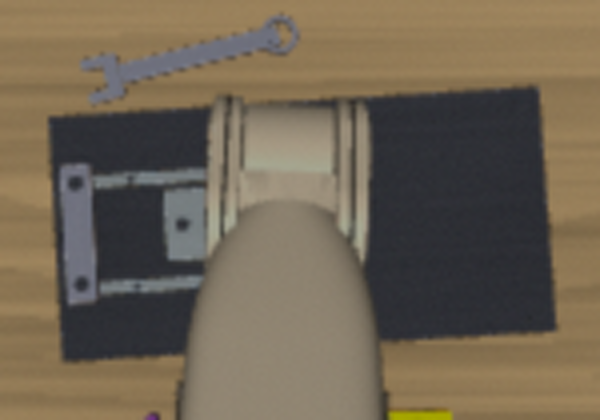

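View pics/s6.png

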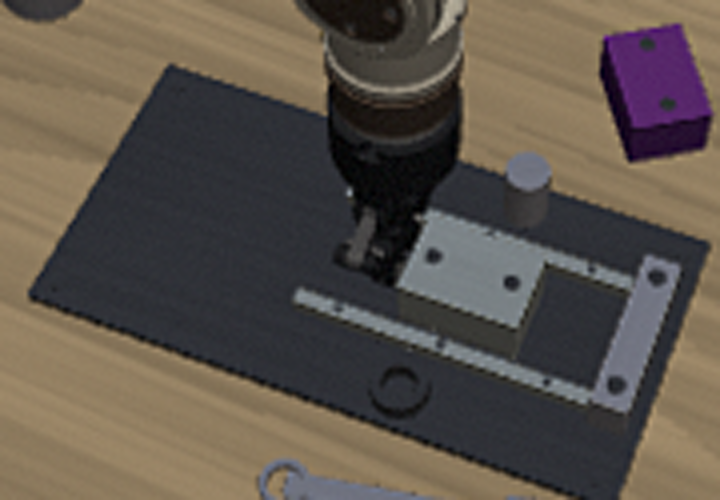

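send_rows:
  increments:
    - [[0, -0.004, 0, 0], [0, -0.004, 0, 0], [0, -0.004, 0, 0], [0, -0.004, 0, 0], [0, -0.004, 0, 0], [0, -0.004, 0, 0], [0, -0.004, 0, 0], [0, -0.004, 0, 0]]

```text
clock: 15.1
eef_pos: [0.5464, 0.0059, 0.0418]
tool_rot: [0.999, 0.03, 0.013, 0.006]
ft_force: [0.7, -4.3, 3.4]
grip_width: 0.0212
```

send_rows:
  increments:
    - [[0, -0.003, 0, 0], [0, -0.002, 0, 0], [0, -0.002, 0, 0], [0, -0.002, 0, 0], [0, -0.002, 0, 0], [0, -0.002, 0, 0], [0, -0.001, 0, 0], [0, -0.001, 0, 0]]

```text
clock: 15.9
eef_pos: [0.5453, 0.0224, 0.0416]
tool_rot: [0.999, 0.03, 0.013, 0.007]
ft_force: [0.4, -3.0, 2.8]
grip_width: 0.0216
```

```bash
python3 look.py 7; python3 sub.py 7 "(290,174,303,199)"
```

```text
t 15.9 p [0.5453 0.0224 0.0416] lane [ 0.067  -0.0014] yaw 3.45 tilt [0.0256 0.0139] w 0.0216 F [ 0.39 -3.03  2.82] j [ 0.05  0.48 -0.21  0.86 -0.01  1.56]
front 0.1596 left edge 0.0309 right edge -0.0316 mid -0.0004 slopes deg [ -0.97 -14.9 ]
```

View pics/t7.png

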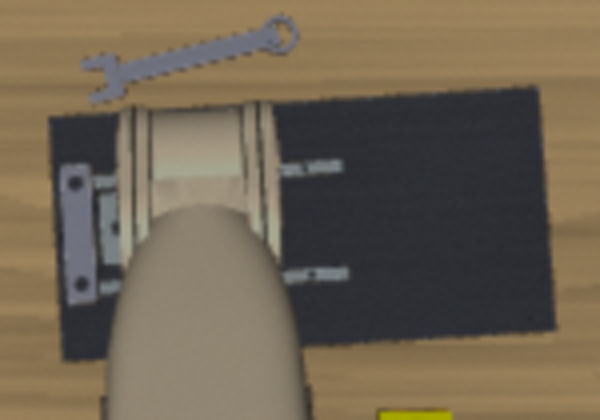

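View pics/s7.png

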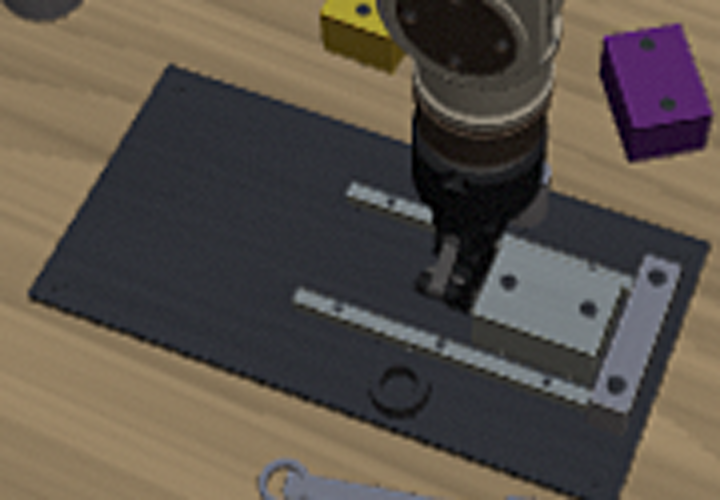

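About 5 mm remain; I'll creep in.

send_rows:
  increments:
    - [[0, -0.001, 0, 0], [0, -0.001, 0, 0], [0, -0.0007, 0, 0], [0, -0.0007, 0, 0], [0, -0.0007, 0, 0], [0, -0.0007, 0, 0], [0, -0.0007, 0, 0], [0, -0.0007, 0, 0]]

```text
clock: 16.8
eef_pos: [0.5449, 0.0279, 0.0416]
tool_rot: [0.999, 0.03, 0.013, 0.008]
ft_force: [1.2, -7.0, 3.1]
grip_width: 0.0213
```

```bash
python3 -c "
from st import *
st()"
```

```text
t 16.8 p [0.5449 0.0279 0.0416] lane [ 0.0725 -0.0013] yaw 3.4 tilt [0.0255 0.0162] w 0.0213 F [ 1.17 -6.97  3.12] j [ 0.06  0.48 -0.21  0.86 -0.02  1.57]
```

send_rows:
  increments:
    - [[0, -0.0007, 0, 0], [0, -0.0007, 0, 0], [0, -0.0007, 0, 0], [0, 0, 0, 0], [0, 0, 0, 0], [0, 0, 0, 0], [0, 0, 0, 0], [0, 0, 0, 0]]

```text
clock: 17.6
eef_pos: [0.5449, 0.0278, 0.0416]
tool_rot: [0.999, 0.029, 0.013, 0.01]
ft_force: [0.4, -4.3, 1.9]
grip_width: 0.0213
```

```bash
python3 -c "
from st import *
st()"
```

```text
t 17.6 p [0.5449 0.0278 0.0416] lane [ 0.0725 -0.0013] yaw 3.32 tilt [0.0254 0.0213] w 0.0213 F [ 0.45 -4.31  1.9 ] j [ 0.06  0.48 -0.21  0.86 -0.02  1.58]
```

The tool no longer advances, so the blank is at the stop. Backing off straight along the lane, then up and away to look.

send_rows:
  increments:
    - [[0, 0.003, 0, 0], [0, 0.006, 0, 0], [0, 0.01, 0, 0], [0, 0.01, -0.02, 0], [0, 0, -0.03, 0], [0, 0, -0.03, 0], [0, 0.04, -0.03, 0], [0, 0.04, 0, 0]]

```text
clock: 18.4
eef_pos: [0.5448, -0.0769, 0.1518]
tool_rot: [0.999, 0.035, 0.007, 0.005]
ft_force: [0.6, -0.9, -0.4]
grip_width: 0.0212
```

send_rows:
  increments:
    - [[0, 0.045, 0, 0], [0, 0.045, 0, 0], [0, 0.045, 0, 0], [0, 0.045, 0, 0], [0, 0, 0, 0], [0, 0, 0, 0], [0, 0, 0, 0], [0, 0, 0, 0]]

```text
clock: 19.2
eef_pos: [0.5552, -0.269, 0.1529]
tool_rot: [0.999, 0.032, 0.008, 0.002]
ft_force: [-0.6, -0.1, -0.5]
grip_width: 0.0213
```

```bash
python3 look.py 8; python3 sub.py 8 "(290,174,335,199)"
```

```text
t 19.2 p [ 0.5552 -0.269   0.1529] lane [-0.2244  0.0062] yaw 3.65 tilt [0.0158 0.0053] w 0.0213 F [-0.63 -0.06 -0.55] j [-0.45  0.51  0.16  1.21  0.    1.05]
front 0.1607 left edge 0.0267 right edge -0.0296 mid -0.0015 slopes deg [-0.71 -0.83]
```

View pics/t8.png

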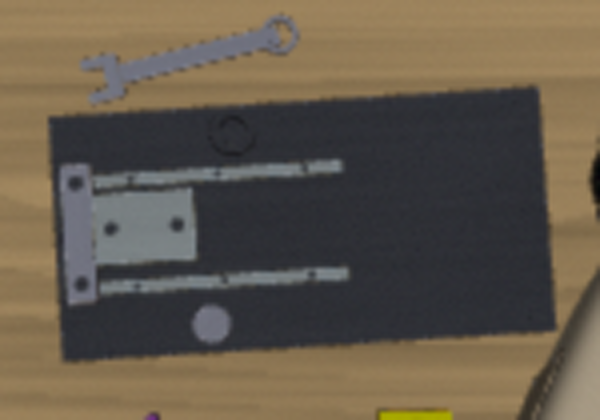

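View pics/s8.png

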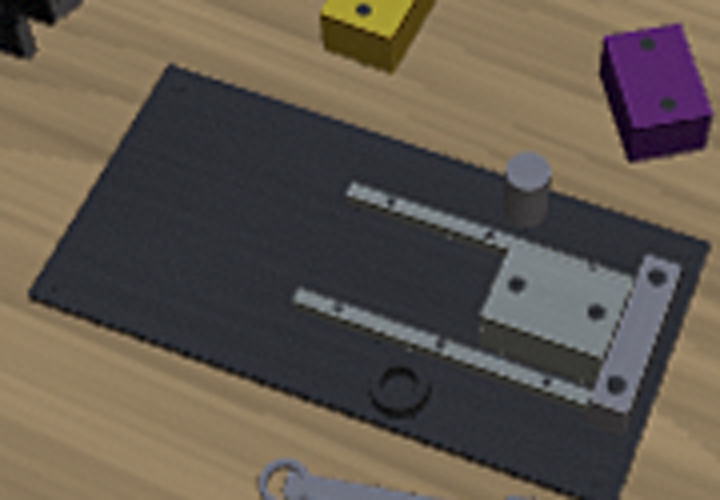

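Run:
```python
from st import *
from meas import *
c=dict(np.load('top8.npz'));W=max(region(c,blank(c,(292,174,335,199)),.054),key=len);L=lane(W)
L=L[abs(L[:,1])<.02]; print('rear top',np.median(L[L[:,0]<.1][:,0]).round(4))
# profile rear in image 0 for bias
c0=dict(np.load('top3.npz'));W=max(region(c0,blank(c0,(357,165,394,198)),.054),key=len);L=lane(W);L=L[abs(L[:,1])<.02];print('start rear/front',np.median(L[L[:,0]<-.11][:,0]),np.median(L[L[:,0]>-.11][:,0]))
# profiles pixel grey along lane centre line between blank and stop
for n in('top8','scene8'):
    c=dict(np.load(n+'.npz'));R=Ro.from_quat(c['rotation']).as_matrix();K=c['camera_matrix']
    o=np.array([.5479,-.0446]); o=o+uy*((LO-o)@uy)
    for y in(-.015,0,.015):
        v=[]
        for x in np.arange(.15,.196,.003):
            p=np.r_[o+ux*x+uy*y,.05]; q=K@(R.T@(p-c['eye'])); v.append(int(cv2.getRectSubPix(cv2.cvtColor(c['image'],cv2.COLOR_RGB2GRAY),(1,1),(q[0]/q[2],q[1]/q[2]))[0,0]))
        print(n,y,v)
# bystander shift
d=cv2.absdiff(np.load('top0.npz')['image'],np.load('top8.npz')['image']).max(2); d[:,400:]=0; print(cv2.boundingRect((d[:240]>40).astype(np.uint8)))
```

```text
rear top 0.0841
start rear/front -0.14939507908726632 -0.0697912446771467
top8 -0.015 [126, 126, 125, 124, 122, 117, 115, 114, 115, 115, 115, 115, 107, 75, 56, 83]
top8 0 [63, 64, 93, 121, 120, 112, 115, 115, 115, 116, 116, 116, 110, 65, 55, 87]
top8 0.015 [127, 128, 127, 128, 126, 113, 115, 115, 116, 116, 116, 117, 117, 88, 62, 90]
scene8 -0.015 [127, 127, 126, 129, 117, 112, 116, 115, 116, 118, 116, 118, 118, 84, 45, 45]
scene8 0 [36, 58, 111, 130, 117, 108, 117, 116, 116, 118, 117, 117, 117, 78, 44, 45]
scene8 0.015 [129, 129, 130, 129, 110, 97, 121, 116, 117, 118, 117, 119, 119, 75, 44, 42]
(288, 171, 112, 69)
```

```bash
python3 -c "
from st import *
order.job_done()"
```

```text
the job is handed in; nothing more can be done
```

The blank now sits against the end stop between the rails, and I handed the job in at about 19 s of robot time, against the 64 s limit.

**What I did:** The silver blank was almost square to the lane but 6.5 mm off centre towards the right rail. I nudged it onto the centre line from its far side with both fingertips. Then I pushed its rear face about 235 mm along the lane, with the fingertips held above rail height. I stopped when the tool no longer advanced, at up to 7 N, then backed off along the lane and lifted clear.

**Last checks:**

| Check | Result |
|---|---|
| Sideways position | about 1.5 mm to the right of the centre line (12 mm allowed), with roughly 8 mm between the blank and the nearer rail |
| Squareness | within about 1° of the lane |
| Rear edge along the lane | 84.1 mm, against 85 mm expected when it touches the stop |
| Gap at the stop | no dark gap in either view; from the rear edge it is at most about 1 mm |
| Bystanders | top picture shows no change around the hammer, offcut and wrench; round bar and collar look unmoved; brush and tin not checked, as the arm hid that side |

**Failed or disagreed:**
- The automatic outline of the finished blank failed because it merged with the stop, so I used its edges and grey profiles instead.
- Measuring the rails in the scene view also failed, so the lane position comes from the top view alone.

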